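# Free a stuck centrifuge tube from its rotor

### The job

A tube has stuck in the slanted bore of the centrifuge rotor, where the rubber lining grips it so hard that a straight pull would bring the whole rotor up off its stand. Work it loose by twisting it back and forth while you draw it out along its slant, so that the rotor stays down on the stand. Then lower it, cap up, to the bottom of the wide squat beaker (do not drop it in) and let go, without knocking the other things on the bench about.

Things in the scene. Friction and masses are not known exactly. Their poses are not given: they have to be found in the camera images.
- tube: the stuck 50 ml tube, the only one in the rotor: clear body 29.4 mm across with a 16 mm cone at the lower end; blue screw cap 35 mm across from 102 to 118 mm above the tip; 40 to 85 g. Origin at the cone's tip, z along the tube to the cap. At the start it leans 30 degrees, cap towards the rotor's axis, y axis level; the cap and 21 mm of body stand out of the bore
- tube_cap (a point): centre of the tube's cap, on the tube's axis 110 mm from the tip
- tube_tip (a point): tip of the tube's cone, the same point as the origin of tube
- stand: fixed round steel stand, a disc 180 mm across and 12 mm high with a spindle to 112 mm height. Origin on the table under the rotor's axis; x points level from the rotor's axis to the stuck tube's bore, z up. The black rotor on it is 252 mm across, 132 mm high at its rim, its top dished down 30 degrees to an aluminium hub, with six bores square to that slope; five are empty
- rotor (a joint): height in m by which the rotor is raised on the stand's spindle: 0 when it sits down. The rotor cannot turn. It weighs 1.1 kg, is held down by its weight alone, and rises when the tube is pulled with more than about 12.5 N along its slant. More than 12 mm counts as lifted off
- bore_mouth (a point): centre of the mouth of the stuck tube's bore, on the bore's axis, 60 mm from the rotor's axis, 106 mm above the table. The bore is 34 mm wide and 82 mm deep, slants 30 degrees from vertical with its bottom farther from the rotor's axis than its mouth; its rim stands 3 mm proud of this point. The tube is clear of it after 85 mm of travel
- bore_bottom (a point): centre of the bore's floor, 82 mm down its axis; the tube's tip starts 1 mm above. A rubber lining 12 to 34 mm below the mouth grips the tube with 18 to 26 N of friction, which opposes the true direction of slip: while the tube is turned (0.4 N m) it draws out with little pull, 6 mm per radian turned being safe. Its grip ends after 31 to 53 mm of travel
- beaker: wide squat open beaker of translucent white plastic, 92 mm across outside (95 at the lip), 78 mm high, wall 3 mm, floor 4 mm thick, 220 g, loose. Origin at the centre of its underside, z up. It stands to the left or right of the rotor
- cylinder: tall narrow measuring cylinder of the same plastic, 58 mm across, 170 mm high on a round foot 90 mm across, loose; to be left alone. It stands on the other side of the rotor. Origin at the centre of its underside
- bottle: loose glass reagent bottle, 70 mm across, 150 mm high, on the right; to be left alone. Origin at the centre of its underside
- rotor_key: loose steel T-shaped rotor key, 150 mm long, lying on the left; to be left alone. Origin under the middle of its cross bar
Mind the look-alikes: they are no part of the job. What is shaped like the beaker but purple or yellow is not meant.

How it is judged:
By the outcome, as a careful person would: the job done as asked, in the order asked, and still so for the second after the job is handed in, with the robot touching nothing.
It also fails if it takes over 64 s, if anything falls off the work surface, if the arm or the gripper's body presses on something with over 40 N, if the wrist force passes 120 N, or if a joint passes its speed limit or range.

### The arm

A 7-joint arm with a two-finger parallel gripper is mounted at the origin on the work surface. World frame = base frame: x ahead of the robot, y to its left, z up, the work surface at z = 0. Lengths are in m, angles in rad, forces in N, time in s.
With the tool pointing down it reaches from about 0.4 to 0.85 m from the base axis. Payload 10.4 kg.
Tool frame: the origin (TCP) lies on the centre line of the jaws, within the pads' length; the fingertips stand 17 mm ahead of it and the grasp point (between the pads) lies 2 mm behind it; z points along the fingers, y is the direction in which the jaws open and shut (so a half turn about z gives the same grasp; the last joint's range is limited). The gripper opens to 87 mm and grips with 3 to 60 N. Pads are 19 mm wide; open, the fingers measure 117 mm over their backs; the gripper's body (75 mm by 190 mm) begins 51 mm behind the grasp point.
Start: joints at [1.247, 0.332, -0.065, 1.46, 0.022, 1.35, -0.088], TCP at [0.185, -0.597, 0.24] pointing down, gripper open.
Joint ranges: [-2.6, 2.6], [-0.5, 2.12], [-1.47, 1.34], [0.16, 2.42], [-1.27, 4.41], [0.06, 2.06], [-2.6, 2.6]. Speed limits (rad/s): [2.22, 2.22, 2.79, 2.79, 3.14, 3.14, 3.14].

### API

Orientations are given as a unit quaternion [x, y, z, w].
In Python, from bench import r gives the robot as it stands.
- The arm moves only by the tool apply_moves, never from a script. Its argument "commands" is a list of rows, each an object with "rot": the turn, a rotation vector about the world's x, y, z in units of 180 degrees (1.0 is 180 degrees), a list of three; "linear": the shift along the world's x, y, z in units of 0.3 m (1.0 is 0.3 m), a list of three; "grip": the closure, from -1 (fully open) to 1 (shut). A call has 1 to 20 rows; each row is the pose to reach, as a shift and turn from the pose commanded when the call began, turning the shorter way round; what a row does not reach only later rows make up. A row lasts 1/10 s, in which the tool goes at most 50 mm and 8.59 degrees, less where a joint would pass 70% of its speed; a pose out of reach is approached as far as the arm can. A call with a number of a shift or a turn outside -1 to 1 is refused whole. A call with a gripper value outside its range is refused whole. The fingers move at their own pace and stop on an object; "newtons" is the grip in N (left out, the last holds). Time passes only in rows, so rows that repeat a pose let the fingers close. It gives the time, the measured TCP pose, the force and the opening at its end, in the units of the state.
- r.read_state(): the state, without advancing time (a new reading comes with each control period).
- r.camera(name): name is "scene" or "top" or "wrist"; returns a dict with "frame" (420x560x3 uint8, red, green, blue), "mtx" (3x3 intrinsics, pixels), "extrinsics" (4x4, takes a point from world to camera coordinates). Camera axes: x right, y down, z forward; pixel columns grow to the right and rows downward; lengths in m; the calibration is good to about 2 mm. A picture is of the moment at which its call begins. There is no depth.
- r.close_job(): hands the job in, once; it reports no verdict.
Trained networks look in a picture, given as the dict that the camera call returned (one of the last four; its "shot" number tells which), for a name from the list of things; names that differ only in an ending like _2 or _b are one class to them, and where a whole thing is asked for, a point or a joint stands for the part that bears it (a point fixed in the world has none). Each returns a list of dicts, best first, with "p" (0 to 1); they miss things now and then, are a little off and sometimes report something else, mostly with a low value. They report only what shows in the picture. A call takes as long as a camera call. They do not tell look-alikes from the thing itself.
- r.search_frame(thing, picture): "bbox" ([left, top, width, height] in pixels, round what is visible of it).
- r.spot_point(thing, picture): "location" ([column, row] in pixels: a listed point, or the origin of a listed thing).
The state is a dict: "time": time; "joint_positions": joint angles; "joint_vel": joint speeds; "joint_torque": joint torques, N m; "ee_pos": TCP position; "eef_rot": TCP orientation; "ft_force": force on the tool from outside, world axes, zero at the start; "torque": the same for the moment, N m; "width": finger opening in m.
Only numpy, scipy, OpenCV 4.12 (cv2) and the standard library are available. Lean on these libraries where they do the work, as an engineer would, in place of code of your own. Each camera call takes 0.05 s, during which the arm holds its last target. There are 200 camera calls.

## Working session

There is one attempt and no reset: what is moved stays moved. The work goes in short steps, Python scripts to look and compute and a tool call to move; the robot and the scene stay as the last step left them, time stands still between calls to the robot, and variables do not carry over. Pictures are saved under pics/ and viewed, about 8 in all and at most 12, crops included, and the job is handed in when it is done.

Besides the shell and the picture viewer there is one more tool, called after "Emit:" by a JSON object that holds its "api" and its "payload", one argument or row to a line. apply_moves: Moves the arm, as the interface text tells. Its arguments: {"type":"object","properties":{"commands":{"type":"array","items":{"type":"object","properties":{"rot":{"type":"array","items":{"type":"number"}},"linear":{"type":"array","items":{"type":"number"}},"grip":{"type":"number"}}}},"newtons":{"type":"number"}},"required":["commands"]}

```bash
ls; mkdir -p pics; cat > h.py <<'E'
import numpy as np, cv2
from scipy.spatial.transform import Rotation as R
from bench import r
def ray(c,px):
    E=np.array(c['extrinsics']);K=np.array(c['mtx'])
    d=np.linalg.inv(K)@[px[0],px[1],1]; Rm=E[:3,:3]
    return -Rm.T@E[:3,3], Rm.T@d/np.linalg.norm(d)
def at_z(c,px,z):
    o,d=ray(c,px); return o+d*(z-o[2])/d[2]
def proj(c,P):
    E=np.array(c['extrinsics']);q=E[:3,:3]@np.array(P)+E[:3,3]; u=np.array(c['mtx'])@q; return u[:2]/u[2]
def tri(obs):
    A=np.zeros((3,3));b=np.zeros(3)
    for c,px in obs:
        o,d=ray(c,px);M=np.eye(3)-np.outer(d,d);A+=M;b+=M@o
    return np.linalg.solve(A,b)
def save(c,n): cv2.imwrite(f'pics/{n}.png',cv2.cvtColor(np.array(c['frame']),cv2.COLOR_RGB2BGR))
E
cat > a.py <<'E'
from h import *
np.set_printoptions(precision=4,suppress=True)
t=r.camera('top');s=r.camera('scene')
a=np.hstack([t['frame'],s['frame']]); 
cv2.imwrite('pics/a.png',cv2.cvtColor(cv2.resize(a,(800,300)),cv2.COLOR_RGB2BGR)); save(t,'t');save(s,'s')
Z=dict(tube_cap=None,bore_mouth=.106,stand=0,beaker=0,cylinder=0,bottle=0,rotor_key=0)
for n in Z:
    for nm,c in (('top',t),('scene',s)):
        for o in r.spot_point(n,c)[:3]:
            print(n,nm,round(o['p'],2),np.round(o['location'],1),at_z(c,o['location'],Z[n] if Z[n] is not None else .135))
print(r.read_state())
E
python3 a.py
```

```text
pics
tube_cap top 0.7 [299.9 166.6] [ 0.5359 -0.0165  0.135 ]
tube_cap scene 0.82 [297.8 209.6] [ 0.5345 -0.0085  0.135 ]
bore_mouth top 0.9 [288.7 168.9] [0.54   0.0061 0.106 ]
bore_mouth top 0.72 [319.5 184.5] [ 0.5054 -0.055   0.106 ]
bore_mouth scene 0.78 [304.  218.4] [0.5417 0.0054 0.106 ]
stand top 0.73 [318.2 185.6] [ 0.5286 -0.057   0.    ]
stand scene 0.97 [285.9 275.7] [ 0.5379 -0.0603  0.    ]
beaker top 0.78 [165.6 296.4] [0.2937 0.2814 0.    ]
beaker top 0.61 [149.  226.6] [0.4475 0.3218 0.    ]
beaker scene 0.9 [298.7 200.8] [0.4421 0.1752 0.    ]
beaker scene 0.86 [324.7 171.4] [0.4415 0.3292 0.    ]
beaker scene 0.67 [266.6 163.2] [0.2794 0.2863 0.    ]
cylinder top 0.96 [440.7 228.8] [ 0.4234 -0.3189  0.    ]
cylinder top 0.18 [296.2 168.7] [ 0.5693 -0.0091  0.    ]
cylinder scene 0.74 [154.7 349.6] [ 0.4256 -0.3209  0.    ]
cylinder scene 0.43 [304.1 219. ] [0.4868 0.1185 0.    ]
bottle top 0.81 [427.1 148.3] [ 0.6065 -0.3041  0.    ]
bottle scene 0.66 [252.8 393.2] [ 0.6143 -0.3016  0.    ]
rotor_key top 0.66 [163.3 153. ] [0.6169 0.2934 0.    ]
rotor_key scene 0.52 [380.5 198.2] [0.6166 0.2869 0.    ]
{'time': 0.8, 'joint_positions': array([ 1.2474,  0.3322, -0.0647,  1.4601,  0.0216,  1.3499, -0.0885]), 'joint_vel': array([ 0.0006,  0.0007,  0.0001,  0.0002,  0.0004, -0.0006,  0.0019]), 'joint_torque': array([  0.0006, -62.2994,   0.0248, -39.0107,  -0.0612,   0.0316,
         0.    ]), 'ee_pos': array([ 0.1852, -0.5969,  0.2396]), 'eef_rot': array([0.9887, 0.1498, 0.    , 0.    ]), 'ft_force': array([ 0.3375,  0.7807, -0.2551]), 'torque': array([ 0.0144, -0.0196, -0.0439]), 'width': 0.0871352353250653}
```

View pics/t.png

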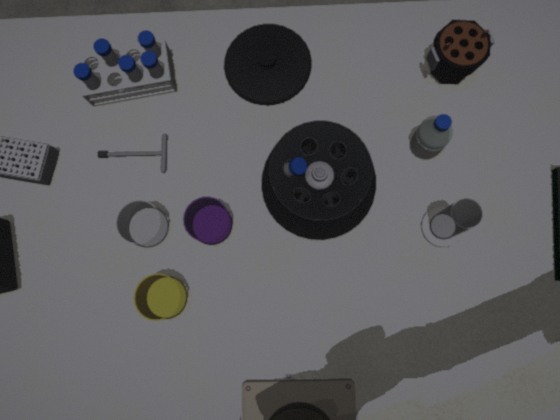

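View pics/s.png

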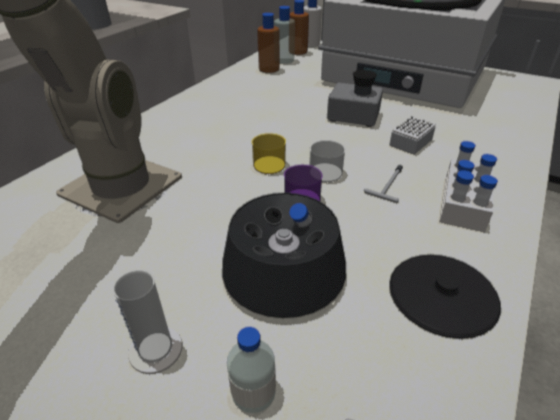

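Top view: white beaker at (149,227), purple at (210,222) and yellow at (163,297) are look-alikes. The stuck cap is at (299,166), cylinder at (441,229), bottle at (432,135). The scene view agrees. I'll fit the rotor's axis and bearing next.

```bash
cat > b.py <<'E'
from h import *
from scipy.optimize import least_squares
np.set_printoptions(precision=4,suppress=True)
t=r.camera('top');s=r.camera('scene')
obs=[]
for c in (t,s):
    obs.append((c,'cap',r.spot_point('tube_cap',c)[0]['location'],3))
    obs.append((c,'mouth',r.spot_point('bore_mouth',c)[0]['location'],1))
    hsv=cv2.cvtColor(np.array(c['frame']),cv2.COLOR_RGB2HSV)
    m=cv2.inRange(hsv,(105,150,60),(125,255,255)); p=np.array(obs[-2][2]).astype(int)
    w=np.zeros_like(m);w[p[1]-15:p[1]+15,p[0]-15:p[0]+15]=1; yx=np.argwhere(m*w)
    print('blue',len(yx),yx.mean(0)[::-1],obs[-2][2]); obs.append((c,'cap2',yx.mean(0)[::-1],1))
def pts(v):
    d=np.array([np.cos(v[2]),np.sin(v[2]),0]);u=-.5*d+[0,0,.866]
    m=np.array([v[0],v[1],.106])+.06*d
    return dict(mouth=m,cap=m+.029*u,cap2=m+.031*u),u
def f(v):
    P,_=pts(v); return np.concatenate([(proj(c,P[n])-px)*wt for c,n,px,wt in obs])
q=least_squares(f,[.53,-.058,1.45]); P,u=pts(q.x)
print(q.x,np.degrees(q.x[2]),P,'u',u,'res',q.fun)
for c in (t,s):
    for o in r.search_frame('beaker',c)[:3]: print(o)
E
python3 b.py
```

```text
blue 234 [297.9573 165.2906] [297.9, 165.3]
blue 252 [298.377  211.8135] [297.3, 211.7]
[ 0.5376 -0.0577  1.5721] 90.07512293637441 {'mouth': array([0.5375, 0.0023, 0.106 ]), 'cap': array([ 0.5375, -0.0122,  0.1311]), 'cap2': array([ 0.5375, -0.0132,  0.1328])} u [ 0.0007 -0.5     0.866 ] res [-0.7134  3.3468  1.0783  0.2367  0.2069  0.8684  2.8594  3.0208  0.2164
 -0.0248 -0.3495  0.4748]
{'bbox': [111.9, 197.7, 54.7, 47.9], 'p': 0.8}
{'bbox': [183.4, 198.4, 50.1, 47.5], 'p': 0.76}
{'bbox': [133.1, 270.3, 55.1, 51.8], 'p': 0.73}
{'bbox': [282.1, 164.0, 43.1, 35.3], 'p': 0.86}
{'bbox': [249.4, 133.5, 34.7, 40.2], 'p': 0.72}
{'bbox': [306.7, 139.3, 37.6, 44.6], 'p': 0.67}
```

```bash
python3 - <<'E'
from h import *
s=r.read_state();R0=R.from_quat(s['eef_rot'])
Rt=R.from_matrix(np.array([[0,.866,.5],[1,0,0],[0,.5,-.866]]).T)
v=(Rt*R0.inv()).as_rotvec()/np.pi; print(v, v*.6)
E
```

```text
[ 0.14345658 -0.10568346  0.39446105] [ 0.08607395 -0.06341008  0.23667663]
```

Emit:
{"api": "apply_moves", "payload": {
  "commands": [
    {"linear": [0, 0, 0.15], "grip": -1},
    {"linear": [0.05, 0.1, 0.35], "grip": -1},
    {"linear": [0.15, 0.25, 0.55], "grip": -1},
    {"linear": [0.25, 0.4, 0.6], "grip": -1},
    {"linear": [0.38, 0.55, 0.6], "grip": -1},
    {"linear": [0.5, 0.7, 0.6], "grip": -1},
    {"linear": [0.6, 0.85, 0.6], "grip": -1},
    {"linear": [0.65, 0.95, 0.6], "grip": -1},
    {"linear": [0.65, 0.95, 0.6], "grip": -1},
    {"linear": [0.65, 0.95, 0.6], "grip": -1}
  ]
}}

```text
validation failed for argument at $.co...
```

Emit:
{"api": "apply_moves", "payload": {
  "commands": [
    {"rot": [0, 0, 0], "linear": [0, 0, 0.15], "grip": -1},
    {"rot": [0, 0, 0], "linear": [0.05, 0.1, 0.35], "grip": -1},
    {"rot": [0, 0, 0.05], "linear": [0.15, 0.25, 0.55], "grip": -1},
    {"rot": [0, 0, 0.1], "linear": [0.25, 0.4, 0.6], "grip": -1},
    {"rot": [0, 0, 0.14], "linear": [0.38, 0.55, 0.6], "grip": -1},
    {"rot": [0, 0, 0.18], "linear": [0.5, 0.7, 0.6], "grip": -1},
    {"rot": [0, 0, 0.22], "linear": [0.6, 0.85, 0.6], "grip": -1},
    {"rot": [0, 0, 0.26], "linear": [0.65, 0.95, 0.6], "grip": -1},
    {"rot": [0, 0, 0.3], "linear": [0.65, 0.95, 0.6], "grip": -1},
    {"rot": [0, 0, 0.3], "linear": [0.65, 0.95, 0.6], "grip": -1}
  ]
}}

```text
time: 2.2
ee_pos: [0.3842, -0.3056, 0.4208]
eef_rot: [0.809, 0.588, 0.001, 0.001]
ft_force: [0.3, -0.6, 0.1]
width: 0.0871
```

Emit:
{"api": "apply_moves", "payload": {
  "commands": [
    {"rot": [0.03, -0.005, 0.018], "linear": [0.1, 0.12, 0], "grip": -1},
    {"rot": [0.06, -0.01, 0.036], "linear": [0.2, 0.24, 0], "grip": -1},
    {"rot": [0.09, -0.015, 0.054], "linear": [0.3, 0.36, 0], "grip": -1},
    {"rot": [0.12, -0.02, 0.072], "linear": [0.4, 0.48, 0], "grip": -1},
    {"rot": [0.15, -0.024, 0.09], "linear": [0.46, 0.6, 0], "grip": -1},
    {"rot": [0.165, -0.026, 0.098], "linear": [0.525, 0.72, -0.1], "grip": -1},
    {"rot": [0.165, -0.026, 0.098], "linear": [0.525, 0.8, -0.2], "grip": -1},
    {"rot": [0.165, -0.026, 0.098], "linear": [0.525, 0.8, -0.35], "grip": -1},
    {"rot": [0.165, -0.026, 0.098], "linear": [0.525, 0.8, -0.5], "grip": -1},
    {"rot": [0.165, -0.026, 0.098], "linear": [0.525, 0.8, -0.6], "grip": -1},
    {"rot": [0.165, -0.026, 0.098], "linear": [0.525, 0.8, -0.6], "grip": -1},
    {"rot": [0.165, -0.026, 0.098], "linear": [0.525, 0.8, -0.6], "grip": -1}
  ]
}}

```text
time: 3.4
ee_pos: [0.538, -0.0721, 0.2406]
eef_rot: [0.687, 0.679, 0.182, -0.184]
ft_force: [0.1, -0.1, 0.9]
width: 0.0873
```

```bash
cat > c.py <<'E'
from h import *
np.set_printoptions(precision=4,suppress=True)
w=r.camera('wrist');t=r.camera('top');save(w,'w1')
s=r.read_state();print(s['ee_pos'],R.from_quat(s['eef_rot']).as_matrix(),s['joint_positions'])
for n in ('tube_cap','bore_mouth','stand','tube'):
    for o in r.spot_point(n,w)[:2]+r.search_frame(n,w)[:2] if n!='bore_mouth' else r.spot_point(n,w)[:3]: print(n,o)
P=dict(mouth=[.5375,.0023,.106],cap=[.5375,-.0122,.1311])
for n in P: print(n,proj(w,P[n]))
E
python3 c.py
```

```text
[ 0.5387 -0.0722  0.2418] [[ 0.0114  0.9999  0.0022]
 [ 0.8669 -0.0109  0.4983]
 [ 0.4983 -0.0038 -0.867 ]] [ 0.7818  0.3283 -0.5394  1.5948 -0.3421  1.4093  0.3236]
tube_cap {'location': [279.2, 202.1], 'p': 0.69}
tube_cap {'bbox': [259.6, 172.7, 44.1, 55.1], 'p': 0.62}
stand {'location': [277.2, 273.3], 'p': 0.59}
stand {'bbox': [130.6, 130.5, 282.3, 215.3], 'p': 0.65}
tube {'location': [291.2, 175.2], 'p': 0.79}
tube {'bbox': [259.6, 170.6, 46.6, 55.1], 'p': 0.69}
tube {'bbox': [131.9, 129.8, 278.7, 214.0], 'p': 0.31}
mouth [282.6354 191.6067]
cap [282.5474 200.5278]
```

View pics/w1.png

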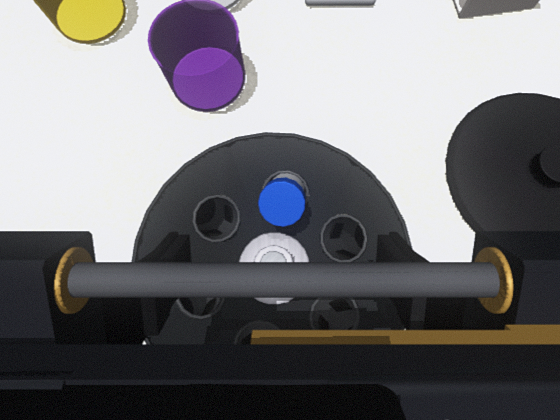

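Wrist view: cap at (282,202), hub nut at about (273,256), neighbour bores at (216,217) and (343,239). The bearing is a few degrees off 90, so I'll refit with the bores.

```bash
cat > d.py <<'E'
from h import *
from scipy.optimize import least_squares
np.set_printoptions(precision=4,suppress=True)
w=r.camera('wrist');t=r.camera('top');s=r.camera('scene')
obs=[(w,'b1',(216,217),1),(w,'b2',(343,239),1),(w,'hub',(273,256),.7)]
for c,g in ((w,(282,202)),(t,(298,165)),(s,(298,212))):
    hsv=cv2.cvtColor(np.array(c['frame']),cv2.COLOR_RGB2HSV)
    m=cv2.inRange(hsv,(105,130,40),(128,255,255)); k=30 if c is w else 15
    z=np.zeros_like(m);z[g[1]-k:g[1]+k,g[0]-k:g[0]+k]=1; yx=np.argwhere(m*z)
    print(len(yx),yx.mean(0)[::-1]); obs.append((c,'cw' if c is w else 'ct',yx.mean(0)[::-1],1))
def pts(v):
    def bore(a):
        d=np.array([np.cos(a),np.sin(a),0]);u=-.5*d+[0,0,.866]; return np.array([v[0],v[1],.106])+.06*d,u
    m,u=bore(v[2]);b1,u1=bore(v[2]+np.pi/3);b2,u2=bore(v[2]-np.pi/3)
    return dict(mouth=m,cap=m+.029*u,ct=m+.031*u,cw=m+.036*u,b1=b1+.003*u1,b2=b2+.003*u2,hub=np.array([v[0],v[1],v[3]])),u
def f(v):
    P,_=pts(v); return np.concatenate([(proj(c,P[n])-px)*wt for c,n,px,wt in obs]+[[(v[3]-.118)*300]])
q=least_squares(f,[.53,-.058,1.45,.118],loss='soft_l1'); P,u=pts(q.x)
print(q.x,np.degrees(q.x[2]),P['mouth'],P['cap'],'u',u);print(q.fun.reshape(-1)[:-1].reshape(-1,2))
rs=r.read_state();R0=R.from_quat(rs['eef_rot'])
z=-u;y=np.cross([0,0,1],u);y*=np.sign(y[0]);y/=np.linalg.norm(y);x=np.cross(y,z)
Rt=R.from_matrix(np.array([x,y,z]).T);print('rot',(Rt*R0.inv()).as_rotvec()/np.pi)
for h in (.060,-.001): print('lin',h,(P['cap']+h*u-rs['ee_pos'])/.3)
E
python3 d.py
```

```text
1858 [281.9322 201.7578]
260 [297.6346 165.7385]
274 [298.3175 211.8796]
[ 0.5293 -0.0566  1.3883  0.119 ] 79.54263462709186 [0.5402 0.0024 0.106 ] [ 0.5376 -0.0119  0.1311] u [-0.0908 -0.4917  0.866 ]
[[ 1.6549 -0.7797]
 [-0.4283 -1.6013]
 [-0.2992  4.0409]
 [ 0.0018  0.5454]
 [ 0.3927  0.4948]
 [-0.2881  0.3076]]
rot [ 0.0001 -0.0022 -0.0547]
lin 0.06 [-0.0186  0.1018 -0.1886]
lin -0.001 [-0.0001  0.2018 -0.3647]
```

Emit:
{"api": "apply_moves", "payload": {
  "commands": [
    {"rot": [0, -0.001, -0.027], "linear": [-0.009, 0.05, -0.09], "grip": -0.4},
    {"rot": [0, -0.002, -0.055], "linear": [-0.019, 0.102, -0.189], "grip": -0.4},
    {"rot": [0, -0.002, -0.055], "linear": [-0.019, 0.102, -0.189], "grip": -0.4},
    {"rot": [0, -0.002, -0.055], "linear": [-0.019, 0.102, -0.189], "grip": -0.4},
    {"rot": [0, -0.002, -0.055], "linear": [-0.019, 0.102, -0.189], "grip": -0.4}
  ],
  "newtons": 60
}}

```text
time: 4.5
ee_pos: [0.5331, -0.0422, 0.1842]
eef_rot: [0.742, 0.618, 0.199, -0.165]
ft_force: [-0.2, -0.0, -0.2]
width: 0.062
```

```bash
python3 - <<'E'
from h import *
np.set_printoptions(precision=4,suppress=True)
s=r.read_state();print(s['ee_pos'],R.from_quat(s['eef_rot']).as_matrix(),s['width'],s['ft_force'])
c=np.array([.5376,-.0119,.1311]);u=np.array([-.0908,-.4917,.866])
print((c-.001*u-s['ee_pos'])/.3)
E
```

```text
[ 0.5331 -0.0422  0.1842] [[ 0.1568  0.9833  0.0923]
 [ 0.852  -0.182   0.4908]
 [ 0.4994  0.0017 -0.8664]] 0.062022775048645395 [-0.2004 -0.046  -0.1537]
[ 0.0153  0.1028 -0.18  ]
```

Emit:
{"api": "apply_moves", "payload": {
  "commands": [
    {"rot": [0, 0, 0], "linear": [0.006, 0.03, -0.05], "grip": -0.4},
    {"rot": [0, 0, 0], "linear": [0.009, 0.06, -0.1], "grip": -0.4},
    {"rot": [0, 0, 0], "linear": [0.012, 0.08, -0.14], "grip": -0.4},
    {"rot": [0, 0, 0], "linear": [0.015, 0.103, -0.18], "grip": -0.4},
    {"rot": [0, 0, 0], "linear": [0.015, 0.103, -0.18], "grip": -0.4},
    {"rot": [0, 0, 0], "linear": [0.015, 0.103, -0.18], "grip": -0.4}
  ]
}}

```text
time: 5.1
ee_pos: [0.5371, -0.0109, 0.1295]
eef_rot: [0.743, 0.618, 0.199, -0.165]
ft_force: [0.3, -0.5, 1.3]
width: 0.0607
```

```bash
python3 - <<'E'
from h import *
np.set_printoptions(precision=4,suppress=True)
w=r.camera('wrist');save(w,'w2')
s=r.read_state();print(s['ee_pos'],s['ft_force'],s['torque'],s['joint_positions'])
E
```

```text
[ 0.5372 -0.0111  0.1297] [-1.1052 -0.9786  0.1345] [-0.5925  0.0047 -0.023 ] [ 0.7324  0.3374 -0.5588  1.8446 -0.402   1.0521  0.2242]
```

View pics/w2.png

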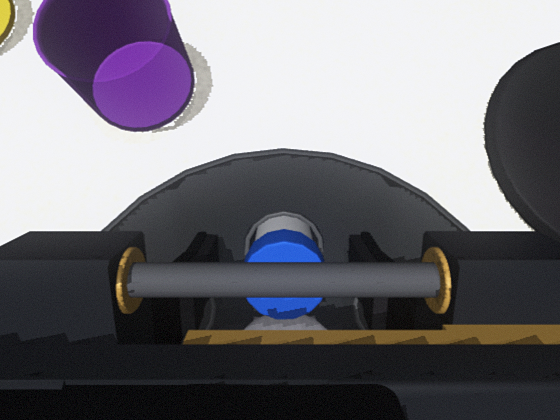

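The cap at (285,275) is centred between the fingers, which are at about columns 205 and 360. Closing.

Emit:
{"api": "apply_moves", "payload": {
  "commands": [
    {"rot": [0, 0, 0], "linear": [0, 0, 0], "grip": 1},
    {"rot": [0, 0, 0], "linear": [0, 0, 0], "grip": 1},
    {"rot": [0, 0, 0], "linear": [0, 0, 0], "grip": 1},
    {"rot": [0, 0, 0], "linear": [0, 0, 0], "grip": 1},
    {"rot": [0, 0, 0], "linear": [0, 0, 0], "grip": 1},
    {"rot": [0, 0, 0], "linear": [0, 0, 0], "grip": 1}
  ],
  "newtons": 60
}}

```text
time: 5.75
ee_pos: [0.5369, -0.0107, 0.1291]
eef_rot: [0.743, 0.617, 0.199, -0.165]
ft_force: [2.9, -1.9, 0.8]
width: 0.0332
```

```bash
python3 - <<'E'
from h import *
np.set_printoptions(precision=4,suppress=True)
s=r.read_state();print(s['ee_pos'],s['width'],s['ft_force'],s['torque'],R.from_quat(s['eef_rot']).as_matrix())
E
```

```text
[ 0.5369 -0.0107  0.1291] 0.03317754363082803 [ 2.9157 -1.8938  0.7934] [-0.692  -0.4761 -0.2186] [[ 0.1583  0.9831  0.0918]
 [ 0.8517 -0.1829  0.491 ]
 [ 0.4995  0.0005 -0.8663]]
```

Emit:
{"api": "apply_moves", "payload": {
  "commands": [
    {"rot": [-0.0037, -0.0196, 0.0346], "linear": [0, 0, 0], "grip": 1},
    {"rot": [-0.0074, -0.0392, 0.0692], "linear": [-0.0002, -0.001, 0.0017], "grip": 1},
    {"rot": [-0.0111, -0.0588, 0.1038], "linear": [-0.0004, -0.002, 0.0035], "grip": 1},
    {"rot": [-0.0148, -0.0784, 0.1384], "linear": [-0.0005, -0.0029, 0.0052], "grip": 1},
    {"rot": [-0.0185, -0.098, 0.173], "linear": [-0.0007, -0.0039, 0.0069], "grip": 1},
    {"rot": [-0.0148, -0.0784, 0.1384], "linear": [-0.0007, -0.0039, 0.0069], "grip": 1},
    {"rot": [-0.0111, -0.0588, 0.1038], "linear": [-0.0009, -0.0049, 0.0087], "grip": 1},
    {"rot": [-0.0074, -0.0392, 0.0692], "linear": [-0.0011, -0.0059, 0.0104], "grip": 1},
    {"rot": [-0.0037, -0.0196, 0.0346], "linear": [-0.0013, -0.0069, 0.0121], "grip": 1},
    {"rot": [0, 0, 0], "linear": [-0.0014, -0.0078, 0.0138], "grip": 1},
    {"rot": [0.0037, 0.0196, -0.0346], "linear": [-0.0016, -0.0088, 0.0156], "grip": 1},
    {"rot": [0.0074, 0.0392, -0.0692], "linear": [-0.0018, -0.0098, 0.0173], "grip": 1},
    {"rot": [0.0111, 0.0588, -0.1038], "linear": [-0.002, -0.0108, 0.019], "grip": 1},
    {"rot": [0.0148, 0.0784, -0.1384], "linear": [-0.0022, -0.0118, 0.0208], "grip": 1},
    {"rot": [0.0185, 0.098, -0.173], "linear": [-0.0023, -0.0127, 0.0225], "grip": 1},
    {"rot": [0.0148, 0.0784, -0.1384], "linear": [-0.0023, -0.0127, 0.0225], "grip": 1},
    {"rot": [0.0111, 0.0588, -0.1038], "linear": [-0.0025, -0.0137, 0.0242], "grip": 1},
    {"rot": [0.0074, 0.0392, -0.0692], "linear": [-0.0027, -0.0147, 0.026], "grip": 1},
    {"rot": [0.0037, 0.0196, -0.0346], "linear": [-0.0029, -0.0157, 0.0277], "grip": 1},
    {"rot": [0, 0, 0], "linear": [-0.0031, -0.0167, 0.0294], "grip": 1}
  ]
}}

```text
time: 7.75
ee_pos: [0.5351, -0.0146, 0.137]
eef_rot: [0.741, 0.62, 0.199, -0.166]
ft_force: [2.8, 4.1, -7.0]
width: 0.0334
```

```bash
cat > e.py <<'E'
from h import *
import sys
np.set_printoptions(precision=4,suppress=True)
s=r.read_state();print(s['ee_pos'],s['width'],s['ft_force'],s['torque'],s['joint_positions'],R.from_quat(s['eef_rot']).as_matrix()[:,2])
u=np.array([-.0918,-.491,.8663]);print('travel',(s['ee_pos']-np.array([.5369,-.0107,.1291]))@u)
w=r.camera('wrist');c=r.camera('scene')
im=np.array(c['frame'])[170:310,210:360]; im=cv2.resize(im,(560,522),interpolation=cv2.INTER_CUBIC)
a=cv2.resize(np.array(w['frame']),(0,0),fx=.6,fy=.6)
o=np.zeros((522,800,3),np.uint8);o[:,336:]=im[:,48:512];o[:252,:336]=a
cv2.imwrite(f'pics/{sys.argv[1]}.png',cv2.cvtColor(o,cv2.COLOR_RGB2BGR))
E
python3 e.py e1
```

```text
[ 0.5351 -0.0146  0.137 ] 0.033423781090285876 [ 2.7794  4.0781 -7.0492] [-0.6331 -0.4663 -0.5588] [ 0.7374  0.327  -0.5548  1.8388 -0.4053  1.0728  0.232 ] [ 0.0894  0.4923 -0.8658]
travel 0.008934091390431418
```

View pics/e1.png

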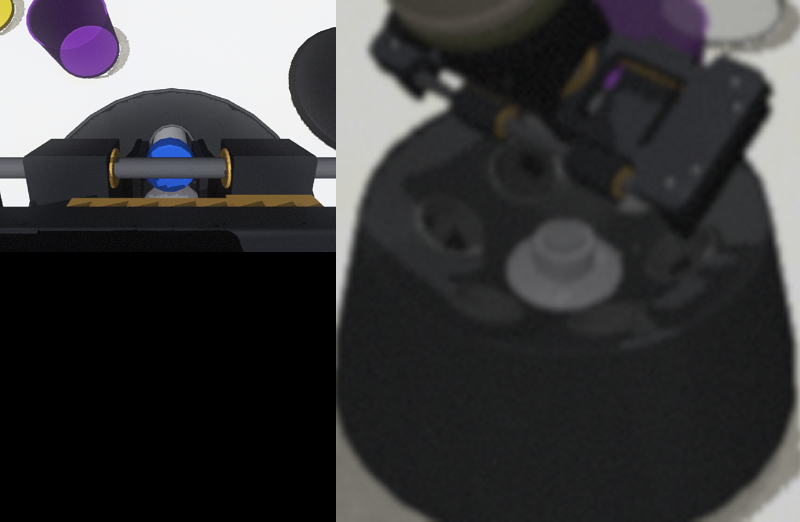

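Travel is 9 mm with a pull of about 8.6 N, below the 12.5 N limit. The picture shows the rotor seated and the tube body longer above the rim. Continuing.

Emit:
{"api": "apply_moves", "payload": {
  "commands": [
    {"rot": [-0.0037, -0.0196, 0.0346], "linear": [0, 0, 0], "grip": 1},
    {"rot": [-0.0074, -0.0392, 0.0692], "linear": [-0.0002, -0.001, 0.0017], "grip": 1},
    {"rot": [-0.0111, -0.0588, 0.1038], "linear": [-0.0004, -0.002, 0.0035], "grip": 1},
    {"rot": [-0.0148, -0.0784, 0.1384], "linear": [-0.0005, -0.0029, 0.0052], "grip": 1},
    {"rot": [-0.0185, -0.098, 0.173], "linear": [-0.0007, -0.0039, 0.0069], "grip": 1},
    {"rot": [-0.0148, -0.0784, 0.1384], "linear": [-0.0007, -0.0039, 0.0069], "grip": 1},
    {"rot": [-0.0111, -0.0588, 0.1038], "linear": [-0.0009, -0.0049, 0.0087], "grip": 1},
    {"rot": [-0.0074, -0.0392, 0.0692], "linear": [-0.0011, -0.0059, 0.0104], "grip": 1},
    {"rot": [-0.0037, -0.0196, 0.0346], "linear": [-0.0013, -0.0069, 0.0121], "grip": 1},
    {"rot": [0, 0, 0], "linear": [-0.0014, -0.0078, 0.0138], "grip": 1},
    {"rot": [0.0037, 0.0196, -0.0346], "linear": [-0.0016, -0.0088, 0.0156], "grip": 1},
    {"rot": [0.0074, 0.0392, -0.0692], "linear": [-0.0018, -0.0098, 0.0173], "grip": 1},
    {"rot": [0.0111, 0.0588, -0.1038], "linear": [-0.002, -0.0108, 0.019], "grip": 1},
    {"rot": [0.0148, 0.0784, -0.1384], "linear": [-0.0022, -0.0118, 0.0208], "grip": 1},
    {"rot": [0.0185, 0.098, -0.173], "linear": [-0.0023, -0.0127, 0.0225], "grip": 1},
    {"rot": [0.0148, 0.0784, -0.1384], "linear": [-0.0023, -0.0127, 0.0225], "grip": 1},
    {"rot": [0.0111, 0.0588, -0.1038], "linear": [-0.0025, -0.0137, 0.0242], "grip": 1},
    {"rot": [0.0074, 0.0392, -0.0692], "linear": [-0.0027, -0.0147, 0.026], "grip": 1},
    {"rot": [0.0037, 0.0196, -0.0346], "linear": [-0.0029, -0.0157, 0.0277], "grip": 1},
    {"rot": [0, 0, 0], "linear": [-0.0031, -0.0167, 0.0294], "grip": 1}
  ]
}}

```text
time: 9.85
ee_pos: [0.5342, -0.0198, 0.146]
eef_rot: [0.742, 0.618, 0.199, -0.166]
ft_force: [1.9, 4.1, -7.3]
width: 0.0333
```

```bash
cat >> e.py <<'E'
# rotor shift in scene picture: hub template vs start; projected px per mm of rise
g0=cv2.imread('pics/s.png',0);g1=cv2.cvtColor(np.array(c['frame']),cv2.COLOR_RGB2GRAY)
T=g0[232:256,268:302]; m=cv2.matchTemplate(g1[220:270,258:312],T,cv2.TM_CCOEFF_NORMED);_,v,_,l=cv2.minMaxLoc(m)
h=np.array([.5293,-.0566,.12]);print('hub shift',l[0]-10,l[1]-12,round(v,3),'px for 12mm',proj(c,h+[0,0,.012])-proj(c,h))
T=g0[270:300,225:345]; m=cv2.matchTemplate(g1[258:312,213:357],T,cv2.TM_CCOEFF_NORMED);_,v,_,l=cv2.minMaxLoc(m);print('rim shift',l[0]-12,l[1]-12,round(v,3))
E
python3 e.py e2
```

```text
[ 0.5342 -0.0198  0.146 ] 0.03330831330857892 [ 1.899   4.0836 -7.2575] [-0.6008 -0.3945 -0.5138] [ 0.7423  0.3158 -0.5485  1.8295 -0.4084  1.0953  0.2318] [ 0.0895  0.4921 -0.8659]
travel 0.019301602062879362
hub shift 0 0 0.932 px for 12mm [-0.0068 -4.8802]
rim shift 0 -1 0.961
```

Emit:
{"api": "apply_moves", "payload": {
  "commands": [
    {"rot": [-0.0037, -0.0196, 0.0346], "linear": [0, 0, 0], "grip": 1},
    {"rot": [-0.0074, -0.0392, 0.0692], "linear": [-0.0002, -0.001, 0.0017], "grip": 1},
    {"rot": [-0.0111, -0.0588, 0.1038], "linear": [-0.0004, -0.002, 0.0035], "grip": 1},
    {"rot": [-0.0148, -0.0784, 0.1384], "linear": [-0.0005, -0.0029, 0.0052], "grip": 1},
    {"rot": [-0.0185, -0.098, 0.173], "linear": [-0.0007, -0.0039, 0.0069], "grip": 1},
    {"rot": [-0.0148, -0.0784, 0.1384], "linear": [-0.0007, -0.0039, 0.0069], "grip": 1},
    {"rot": [-0.0111, -0.0588, 0.1038], "linear": [-0.0009, -0.0049, 0.0087], "grip": 1},
    {"rot": [-0.0074, -0.0392, 0.0692], "linear": [-0.0011, -0.0059, 0.0104], "grip": 1},
    {"rot": [-0.0037, -0.0196, 0.0346], "linear": [-0.0013, -0.0069, 0.0121], "grip": 1},
    {"rot": [0, 0, 0], "linear": [-0.0014, -0.0078, 0.0138], "grip": 1},
    {"rot": [0.0037, 0.0196, -0.0346], "linear": [-0.0016, -0.0088, 0.0156], "grip": 1},
    {"rot": [0.0074, 0.0392, -0.0692], "linear": [-0.0018, -0.0098, 0.0173], "grip": 1},
    {"rot": [0.0111, 0.0588, -0.1038], "linear": [-0.002, -0.0108, 0.019], "grip": 1},
    {"rot": [0.0148, 0.0784, -0.1384], "linear": [-0.0022, -0.0118, 0.0208], "grip": 1},
    {"rot": [0.0185, 0.098, -0.173], "linear": [-0.0023, -0.0127, 0.0225], "grip": 1},
    {"rot": [0.0148, 0.0784, -0.1384], "linear": [-0.0023, -0.0127, 0.0225], "grip": 1},
    {"rot": [0.0111, 0.0588, -0.1038], "linear": [-0.0025, -0.0137, 0.0242], "grip": 1},
    {"rot": [0.0074, 0.0392, -0.0692], "linear": [-0.0027, -0.0147, 0.026], "grip": 1},
    {"rot": [0.0037, 0.0196, -0.0346], "linear": [-0.0029, -0.0157, 0.0277], "grip": 1},
    {"rot": [0, 0, 0], "linear": [-0.0031, -0.0167, 0.0294], "grip": 1}
  ]
}}

```text
time: 11.95
ee_pos: [0.5333, -0.0248, 0.1548]
eef_rot: [0.743, 0.618, 0.199, -0.166]
ft_force: [3.0, 3.7, -8.7]
width: 0.0331
```

```bash
python3 e.py e3
```

```text
[ 0.5333 -0.0248  0.1548] 0.033082040771243354 [ 3.0127  3.6887 -8.7201] [-0.6133 -0.5073 -0.4839] [ 0.7473  0.3053 -0.5426  1.8199 -0.4109  1.1176  0.2336] [ 0.0895  0.492  -0.866 ]
travel 0.029551662223576473
hub shift 0 0 0.933 px for 12mm [-0.0068 -4.8802]
rim shift 0 -1 0.961
```

View pics/e3.png

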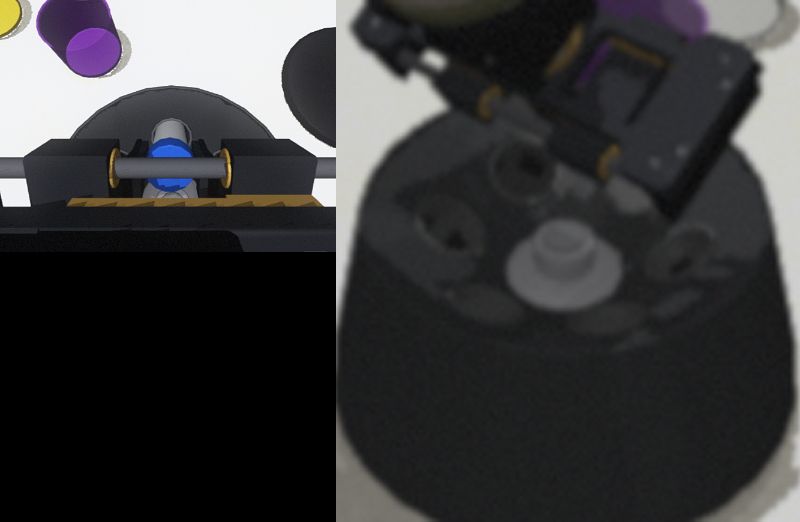

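The rotor hasn't moved, the tube stands longer out of the bore, and the cap sits the same in the jaws.

Emit:
{"api": "apply_moves", "payload": {
  "commands": [
    {"rot": [-0.0037, -0.0196, 0.0346], "linear": [0, 0, 0], "grip": 1},
    {"rot": [-0.0074, -0.0392, 0.0692], "linear": [-0.0002, -0.001, 0.0017], "grip": 1},
    {"rot": [-0.0111, -0.0588, 0.1038], "linear": [-0.0004, -0.002, 0.0035], "grip": 1},
    {"rot": [-0.0148, -0.0784, 0.1384], "linear": [-0.0005, -0.0029, 0.0052], "grip": 1},
    {"rot": [-0.0185, -0.098, 0.173], "linear": [-0.0007, -0.0039, 0.0069], "grip": 1},
    {"rot": [-0.0148, -0.0784, 0.1384], "linear": [-0.0007, -0.0039, 0.0069], "grip": 1},
    {"rot": [-0.0111, -0.0588, 0.1038], "linear": [-0.0009, -0.0049, 0.0087], "grip": 1},
    {"rot": [-0.0074, -0.0392, 0.0692], "linear": [-0.0011, -0.0059, 0.0104], "grip": 1},
    {"rot": [-0.0037, -0.0196, 0.0346], "linear": [-0.0013, -0.0069, 0.0121], "grip": 1},
    {"rot": [0, 0, 0], "linear": [-0.0014, -0.0078, 0.0138], "grip": 1},
    {"rot": [0.0037, 0.0196, -0.0346], "linear": [-0.0016, -0.0088, 0.0156], "grip": 1},
    {"rot": [0.0074, 0.0392, -0.0692], "linear": [-0.0018, -0.0098, 0.0173], "grip": 1},
    {"rot": [0.0111, 0.0588, -0.1038], "linear": [-0.002, -0.0108, 0.019], "grip": 1},
    {"rot": [0.0148, 0.0784, -0.1384], "linear": [-0.0022, -0.0118, 0.0208], "grip": 1},
    {"rot": [0.0185, 0.098, -0.173], "linear": [-0.0023, -0.0127, 0.0225], "grip": 1},
    {"rot": [0.0148, 0.0784, -0.1384], "linear": [-0.0023, -0.0127, 0.0225], "grip": 1},
    {"rot": [0.0111, 0.0588, -0.1038], "linear": [-0.0025, -0.0137, 0.0242], "grip": 1},
    {"rot": [0.0074, 0.0392, -0.0692], "linear": [-0.0027, -0.0147, 0.026], "grip": 1},
    {"rot": [0.0037, 0.0196, -0.0346], "linear": [-0.0029, -0.0157, 0.0277], "grip": 1},
    {"rot": [0, 0, 0], "linear": [-0.0031, -0.0167, 0.0294], "grip": 1}
  ]
}}

```text
time: 14.05
ee_pos: [0.5324, -0.03, 0.1636]
eef_rot: [0.743, 0.617, 0.198, -0.166]
ft_force: [2.1, 3.4, -8.3]
width: 0.0332
```

Emit:
{"api": "apply_moves", "payload": {
  "commands": [
    {"rot": [-0.0037, -0.0196, 0.0346], "linear": [0, 0, 0], "grip": 1},
    {"rot": [-0.0074, -0.0392, 0.0692], "linear": [-0.0002, -0.001, 0.0017], "grip": 1},
    {"rot": [-0.0111, -0.0588, 0.1038], "linear": [-0.0004, -0.002, 0.0035], "grip": 1},
    {"rot": [-0.0148, -0.0784, 0.1384], "linear": [-0.0005, -0.0029, 0.0052], "grip": 1},
    {"rot": [-0.0185, -0.098, 0.173], "linear": [-0.0007, -0.0039, 0.0069], "grip": 1},
    {"rot": [-0.0148, -0.0784, 0.1384], "linear": [-0.0007, -0.0039, 0.0069], "grip": 1},
    {"rot": [-0.0111, -0.0588, 0.1038], "linear": [-0.0009, -0.0049, 0.0087], "grip": 1},
    {"rot": [-0.0074, -0.0392, 0.0692], "linear": [-0.0011, -0.0059, 0.0104], "grip": 1},
    {"rot": [-0.0037, -0.0196, 0.0346], "linear": [-0.0013, -0.0069, 0.0121], "grip": 1},
    {"rot": [0, 0, 0], "linear": [-0.0014, -0.0078, 0.0138], "grip": 1},
    {"rot": [0.0037, 0.0196, -0.0346], "linear": [-0.0016, -0.0088, 0.0156], "grip": 1},
    {"rot": [0.0074, 0.0392, -0.0692], "linear": [-0.0018, -0.0098, 0.0173], "grip": 1},
    {"rot": [0.0111, 0.0588, -0.1038], "linear": [-0.002, -0.0108, 0.019], "grip": 1},
    {"rot": [0.0148, 0.0784, -0.1384], "linear": [-0.0022, -0.0118, 0.0208], "grip": 1},
    {"rot": [0.0185, 0.098, -0.173], "linear": [-0.0023, -0.0127, 0.0225], "grip": 1},
    {"rot": [0.0148, 0.0784, -0.1384], "linear": [-0.0023, -0.0127, 0.0225], "grip": 1},
    {"rot": [0.0111, 0.0588, -0.1038], "linear": [-0.0025, -0.0137, 0.0242], "grip": 1},
    {"rot": [0.0074, 0.0392, -0.0692], "linear": [-0.0027, -0.0147, 0.026], "grip": 1},
    {"rot": [0.0037, 0.0196, -0.0346], "linear": [-0.0029, -0.0157, 0.0277], "grip": 1},
    {"rot": [0, 0, 0], "linear": [-0.0031, -0.0167, 0.0294], "grip": 1}
  ]
}}

```text
time: 16.05
ee_pos: [0.5315, -0.0351, 0.1725]
eef_rot: [0.743, 0.617, 0.198, -0.166]
ft_force: [2.1, 3.3, -6.6]
width: 0.033
```

```bash
python3 e.py e4
```

```text
[ 0.5315 -0.0351  0.1725] 0.03303186417996313 [ 2.1371  3.2604 -6.6287] [-0.6478 -0.422  -0.4342] [ 0.7574  0.2859 -0.531   1.7992 -0.4151  1.1619  0.2371] [ 0.0897  0.4918 -0.8661]
travel 0.05007563611377625
hub shift 0 0 0.931 px for 12mm [-0.0068 -4.8802]
rim shift -1 -1 0.96
```

Emit:
{"api": "apply_moves", "payload": {
  "commands": [
    {"rot": [-0.0037, -0.0196, 0.0346], "linear": [0, 0, 0], "grip": 1},
    {"rot": [-0.0074, -0.0392, 0.0692], "linear": [-0.0002, -0.001, 0.0017], "grip": 1},
    {"rot": [-0.0111, -0.0588, 0.1038], "linear": [-0.0004, -0.002, 0.0035], "grip": 1},
    {"rot": [-0.0148, -0.0784, 0.1384], "linear": [-0.0005, -0.0029, 0.0052], "grip": 1},
    {"rot": [-0.0185, -0.098, 0.173], "linear": [-0.0007, -0.0039, 0.0069], "grip": 1},
    {"rot": [-0.0148, -0.0784, 0.1384], "linear": [-0.0007, -0.0039, 0.0069], "grip": 1},
    {"rot": [-0.0111, -0.0588, 0.1038], "linear": [-0.0009, -0.0049, 0.0087], "grip": 1},
    {"rot": [-0.0074, -0.0392, 0.0692], "linear": [-0.0011, -0.0059, 0.0104], "grip": 1},
    {"rot": [-0.0037, -0.0196, 0.0346], "linear": [-0.0013, -0.0069, 0.0121], "grip": 1},
    {"rot": [0, 0, 0], "linear": [-0.0014, -0.0078, 0.0138], "grip": 1},
    {"rot": [0.0037, 0.0196, -0.0346], "linear": [-0.0016, -0.0088, 0.0156], "grip": 1},
    {"rot": [0.0074, 0.0392, -0.0692], "linear": [-0.0018, -0.0098, 0.0173], "grip": 1},
    {"rot": [0.0111, 0.0588, -0.1038], "linear": [-0.002, -0.0108, 0.019], "grip": 1},
    {"rot": [0.0148, 0.0784, -0.1384], "linear": [-0.0022, -0.0118, 0.0208], "grip": 1},
    {"rot": [0.0185, 0.098, -0.173], "linear": [-0.0023, -0.0127, 0.0225], "grip": 1},
    {"rot": [0.0148, 0.0784, -0.1384], "linear": [-0.0023, -0.0127, 0.0225], "grip": 1},
    {"rot": [0.0111, 0.0588, -0.1038], "linear": [-0.0025, -0.0137, 0.0242], "grip": 1},
    {"rot": [0.0074, 0.0392, -0.0692], "linear": [-0.0027, -0.0147, 0.026], "grip": 1},
    {"rot": [0.0037, 0.0196, -0.0346], "linear": [-0.0029, -0.0157, 0.0277], "grip": 1},
    {"rot": [0, 0, 0], "linear": [-0.0031, -0.0167, 0.0294], "grip": 1}
  ]
}}

```text
time: 18.15
ee_pos: [0.531, -0.041, 0.1822]
eef_rot: [0.744, 0.616, 0.198, -0.166]
ft_force: [-0.7, 0.6, -0.4]
width: 0.0332
```

```bash
python3 e.py e5
```

```text
[ 0.531  -0.041   0.1822] 0.03321017329629956 [-0.6603  0.5541 -0.3788] [-0.6404  0.0194 -0.0023] [ 0.7627  0.2763 -0.5246  1.7868 -0.4167  1.1847  0.2378] [ 0.0912  0.4909 -0.8664]
travel 0.061433711231723316
hub shift 0 0 0.934 px for 12mm [-0.0068 -4.8802]
rim shift -1 -1 0.958
```

Emit:
{"api": "apply_moves", "payload": {
  "commands": [
    {"rot": [0, 0, 0], "linear": [-0.0024, -0.0131, 0.0231], "grip": 1},
    {"rot": [0, 0, 0], "linear": [-0.0049, -0.0262, 0.0462], "grip": 1},
    {"rot": [0, 0, 0], "linear": [-0.0073, -0.0393, 0.0693], "grip": 1},
    {"rot": [0, 0, 0], "linear": [-0.0098, -0.0524, 0.0924], "grip": 1},
    {"rot": [0, 0, 0], "linear": [-0.0122, -0.0655, 0.1155], "grip": 1},
    {"rot": [0, 0, 0], "linear": [-0.0122, -0.0655, 0.1155], "grip": 1},
    {"rot": [0, 0, 0], "linear": [-0.0122, -0.0655, 0.2], "grip": 1},
    {"rot": [0, 0, 0], "linear": [-0.0122, -0.0655, 0.3], "grip": 1},
    {"rot": [0, 0, 0], "linear": [-0.0122, -0.0655, 0.38], "grip": 1},
    {"rot": [0, 0, 0], "linear": [-0.0122, -0.0655, 0.38], "grip": 1},
    {"rot": [0, 0, 0], "linear": [-0.0122, -0.0655, 0.38], "grip": 1}
  ]
}}

```text
time: 19.35
ee_pos: [0.5272, -0.0601, 0.2955]
eef_rot: [0.743, 0.618, 0.199, -0.165]
ft_force: [0.5, -0.2, -1.2]
width: 0.0329
```

```bash
cat > f.py <<'E'
from h import *
from scipy.optimize import least_squares
np.set_printoptions(precision=4,suppress=True)
s=r.read_state();Rm=R.from_quat(s['eef_rot']).as_matrix();print(s['ee_pos'],Rm[:,2],s['ft_force'],s['torque'],s['joint_positions'])
w=r.camera('wrist');t=r.camera('top');c=r.camera('scene')
print('tip tool exp',s['ee_pos']+.111*Rm[:,2], 'proj',[proj(k,s['ee_pos']+.111*Rm[:,2]) for k in (w,t,c)])
for k in (w,t,c): print([ (o['location'],o['p']) for o in r.spot_point('tube_tip',k)[:1]],[ (o['location'],o['p']) for o in r.spot_point('beaker',k)[:3]])
save(c,'f_s');save(w,'f_w');save(t,'f_t')
g=cv2.cvtColor(np.array(t['frame']),cv2.COLOR_RGB2BGR)[180:270,90:210];g2=cv2.cvtColor(np.array(c['frame']),cv2.COLOR_RGB2BGR)[100:320,180:400]
o=np.zeros((400,800,3),np.uint8);o[:300,:400]=cv2.resize(g,(400,300),interpolation=2);o[:,400:]=cv2.resize(g2,(400,400),interpolation=2)
cv2.imwrite('pics/f.png',o)
E
python3 f.py
```

```text
[ 0.5272 -0.0601  0.2955] [ 0.0907  0.4911 -0.8664] [ 0.4876 -0.1555 -1.1736] [-0.6733  0.0827 -0.0005] [ 0.7953  0.1889 -0.5133  1.635  -0.433   1.4157  0.1874]
tip tool exp [ 0.5373 -0.0056  0.1993] proj [array([283.0196, 201.6254]), array([293.9073, 156.5776]), array([300.6468, 181.6413])]
[([280.6, 204.8], 0.82)] [([180.8, 35.0], 0.69), ([73.3, 74.4], 0.67), ([191.5, 119.6], 0.6)]
[([291.8, 159.6], 0.63)] [([212.9, 226.5], 0.75), ([146.8, 226.7], 0.68), ([166.7, 296.2], 0.64)]
[([298.5, 181.7], 0.77)] [([267.6, 164.5], 0.81), ([297.0, 199.1], 0.62), ([326.8, 173.1], 0.61)]
```

View pics/f.png

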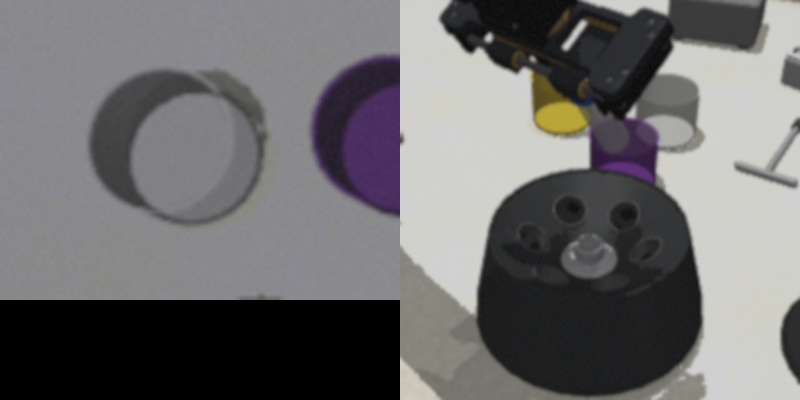

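The tube is clear of the rotor with its tip where expected. The rotor is down with six empty bores. The beaker floor disc is at about (148.5,227) in the top view. Carrying it over.

Emit:
{"api": "apply_moves", "payload": {
  "commands": [
    {"rot": [0, 0, 0], "linear": [-0.01, 0.1, 0.03], "grip": 1},
    {"rot": [-0.01, 0.002, 0], "linear": [-0.04, 0.22, 0.04], "grip": 1},
    {"rot": [-0.02, 0.004, 0], "linear": [-0.08, 0.34, 0.04], "grip": 1},
    {"rot": [-0.03, 0.006, 0], "linear": [-0.12, 0.46, 0.03], "grip": 1},
    {"rot": [-0.04, 0.007, 0], "linear": [-0.16, 0.58, 0], "grip": 1},
    {"rot": [-0.05, 0.009, 0], "linear": [-0.2, 0.7, 0], "grip": 1},
    {"rot": [-0.055, 0.01, 0], "linear": [-0.23, 0.8, 0], "grip": 1},
    {"rot": [-0.055, 0.01, 0], "linear": [-0.26, 0.9, 0], "grip": 1},
    {"rot": [-0.055, 0.01, 0], "linear": [-0.29, 0.97, 0], "grip": 1},
    {"rot": [-0.055, 0.01, 0], "linear": [-0.29, 0.97, 0], "grip": 1},
    {"rot": [-0.055, 0.01, 0], "linear": [-0.29, 0.97, 0], "grip": 1}
  ]
}}

```text
time: 20.9
ee_pos: [0.4401, 0.2308, 0.2958]
eef_rot: [0.757, 0.63, 0.133, -0.11]
ft_force: [-0.0, -1.4, -0.0]
width: 0.0333
```

```bash
cat > g.py <<'E'
from h import *
np.set_printoptions(precision=4,suppress=True)
s=r.read_state();Rm=R.from_quat(s['eef_rot']).as_matrix();print(s['ee_pos'],Rm[:,2],s['ft_force'],s['joint_positions'])
w=r.camera('wrist');save(w,'g_w')
tip=s['ee_pos']+.108*Rm[:,2];print('tip',tip,proj(w,tip))
for n in ('beaker','tube_tip'):
    for o in r.spot_point(n,w)[:3]: print(n,o,at_z(w,o['location'],0))
im=np.array(w['frame']).copy()
for z,rad in ((.004,.043),(.078,.0465)):
    for a in np.linspace(0,2*np.pi,60):
        p=proj(w,[.445+rad*np.cos(a),.325+rad*np.sin(a),z]);cv2.circle(im,tuple(int(v) for v in p),1,(255,0,0),-1)
cv2.imwrite('pics/g.png',cv2.cvtColor(im,cv2.COLOR_RGB2BGR))
E
python3 g.py
```

```text
[0.4401 0.2308 0.2958] [ 0.0623  0.3345 -0.9403] [-0.0077 -1.3812 -0.0053] [ 0.5103 -0.095  -0.8214  1.8324 -0.3973  1.2268 -0.3895]
tip [0.4469 0.2669 0.1942] [283.0259 202.6017]
beaker {'location': [155.6, 230.4], 'p': 0.85} [0.2901 0.2779 0.    ]
beaker {'location': [273.9, 173.4], 'p': 0.66} [0.4451 0.3209 0.    ]
tube_tip {'location': [281.1, 203.7], 'p': 0.59} [0.4471 0.2822 0.    ]
tube_tip {'location': [281.9, 200.2], 'p': 0.42} [0.4489 0.2863 0.    ]
```

View pics/g.png

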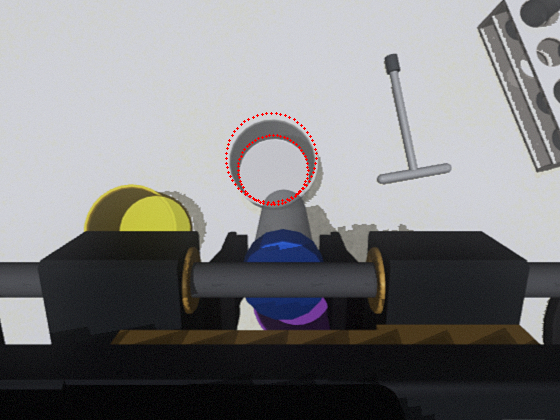

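Wrist view: the white beaker is at (273,170) under the overlay, and its true centre is about 4 mm nearer, so (0.445, 0.320). The tube is held leaning about 20°.

Emit:
{"api": "apply_moves", "payload": {
  "commands": [
    {"rot": [0, 0, 0], "linear": [0, 0.1, 0], "grip": 1},
    {"rot": [0, 0, 0], "linear": [0, 0.2, 0], "grip": 1},
    {"rot": [0, 0, 0], "linear": [0, 0.2, -0.08], "grip": 1},
    {"rot": [0, 0, 0], "linear": [0, 0.2, -0.16], "grip": 1},
    {"rot": [0, 0, 0], "linear": [0, 0.2, -0.24], "grip": 1},
    {"rot": [0, 0, 0], "linear": [0, 0.2, -0.31], "grip": 1},
    {"rot": [0, 0, 0], "linear": [0, 0.2, -0.38], "grip": 1},
    {"rot": [0, 0, 0], "linear": [0, 0.2, -0.38], "grip": 1},
    {"rot": [0, 0, 0], "linear": [0, 0.2, -0.38], "grip": 1}
  ]
}}

```text
time: 21.95
ee_pos: [0.4406, 0.2905, 0.1822]
eef_rot: [0.758, 0.629, 0.133, -0.111]
ft_force: [-0.0, 0.6, 0.3]
width: 0.0332
```

```bash
cat > k.py <<'E'
from h import *
import sys
np.set_printoptions(precision=4,suppress=True)
s=r.read_state();Rm=R.from_quat(s['eef_rot']).as_matrix();print(s['ee_pos'],s['ft_force'],'tip',s['ee_pos']+.108*Rm[:,2])
w=r.camera('wrist');c=r.camera('scene')
o=np.zeros((420,800,3),np.uint8);o[:,:440]=np.array(w['frame'])[:,60:500];o[:360,440:]=cv2.resize(np.array(c['frame'])[100:220,260:380],(360,360),interpolation=2)
cv2.imwrite(f'pics/{sys.argv[1]}.png',cv2.cvtColor(o,cv2.COLOR_RGB2BGR))
E
python3 k.py k1
```

```text
[0.4406 0.2905 0.1822] [-0.0245  0.6085  0.3104] tip [0.4473 0.3267 0.0807]
```

View pics/k1.png

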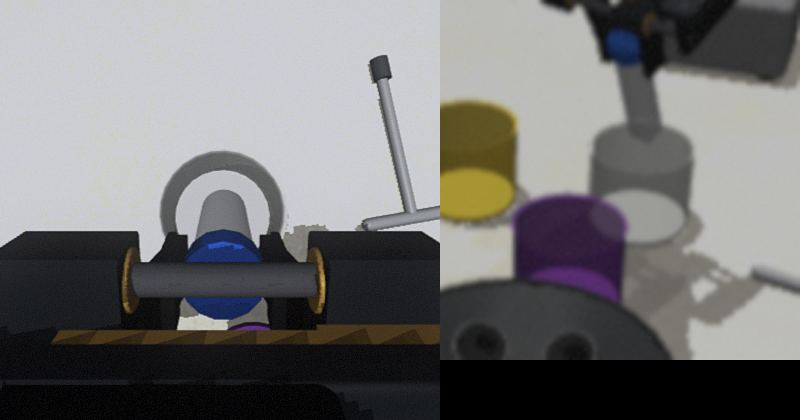

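The tip at (222,200) is laterally centred in the lip, which spans columns 160–284. Lowering to just above the floor.

Emit:
{"api": "apply_moves", "payload": {
  "commands": [
    {"rot": [0, 0, 0], "linear": [0, 0, -0.04], "grip": 1},
    {"rot": [0, 0, 0], "linear": [0, 0, -0.08], "grip": 1},
    {"rot": [0, 0, 0], "linear": [0, 0, -0.12], "grip": 1},
    {"rot": [0, 0, 0], "linear": [0, 0, -0.16], "grip": 1},
    {"rot": [0, 0, 0], "linear": [0, 0, -0.19], "grip": 1},
    {"rot": [0, 0, 0], "linear": [0, 0, -0.22], "grip": 1},
    {"rot": [0, 0, 0], "linear": [0, 0, -0.23], "grip": 1},
    {"rot": [0, 0, 0], "linear": [0, 0, -0.23], "grip": 1},
    {"rot": [0, 0, 0], "linear": [0, 0, -0.23], "grip": 1}
  ]
}}

```text
time: 22.95
ee_pos: [0.4405, 0.291, 0.1131]
eef_rot: [0.757, 0.63, 0.133, -0.11]
ft_force: [-0.5, 0.2, 0.1]
width: 0.0333
```

Emit:
{"api": "apply_moves", "payload": {
  "commands": [
    {"rot": [0, 0, 0], "linear": [0, 0, -0.004], "grip": 1},
    {"rot": [0, 0, 0], "linear": [0, 0, -0.008], "grip": 1},
    {"rot": [0, 0, 0], "linear": [0, 0, -0.011], "grip": 1},
    {"rot": [0, 0, 0], "linear": [0, 0, -0.014], "grip": 1},
    {"rot": [0, 0, 0], "linear": [0, 0, -0.014], "grip": 1}
  ]
}}

```text
time: 23.45
ee_pos: [0.4402, 0.2908, 0.1085]
eef_rot: [0.757, 0.63, 0.133, -0.111]
ft_force: [-0.9, 1.0, -0.4]
width: 0.0331
```

```bash
python3 k.py k2
```

```text
[0.4402 0.2908 0.1085] [-0.8541  0.9823 -0.3911] tip [0.4469 0.327  0.0069]
```

Emit:
{"api": "apply_moves", "payload": {
  "commands": [
    {"rot": [0, 0, 0], "linear": [0, 0, -0.003], "grip": 1},
    {"rot": [0, 0, 0], "linear": [0, 0, -0.006], "grip": 1},
    {"rot": [0, 0, 0], "linear": [0, 0, -0.008], "grip": 1},
    {"rot": [0, 0, 0], "linear": [0, 0, -0.008], "grip": 1},
    {"rot": [0, 0, 0], "linear": [0, 0, -0.008], "grip": 1}
  ]
}}

```text
time: 24.05
ee_pos: [0.4403, 0.2909, 0.1063]
eef_rot: [0.757, 0.63, 0.133, -0.111]
ft_force: [-0.1, -0.2, 0.3]
width: 0.0333
```

Emit:
{"api": "apply_moves", "payload": {
  "commands": [
    {"rot": [0, 0, 0], "linear": [0, 0, -0.003], "grip": 1},
    {"rot": [0, 0, 0], "linear": [0, 0, -0.006], "grip": 1},
    {"rot": [0, 0, 0], "linear": [0, 0, -0.006], "grip": 1},
    {"rot": [0, 0, 0], "linear": [0, 0, -0.006], "grip": 1}
  ]
}}

```text
time: 24.45
ee_pos: [0.4411, 0.2913, 0.1056]
eef_rot: [0.757, 0.63, 0.134, -0.11]
ft_force: [-3.3, -4.4, 15.5]
width: 0.0333
```

Touched the floor (15 N). Relieving that, then leaning it gently towards the lip before release.

Emit:
{"api": "apply_moves", "payload": {
  "commands": [
    {"rot": [0, 0, 0], "linear": [0, 0, 0.004], "grip": 1},
    {"rot": [0.006, -0.001, 0], "linear": [-0.001, -0.007, 0.002], "grip": 1},
    {"rot": [0.012, -0.002, 0], "linear": [-0.003, -0.013, 0], "grip": 1},
    {"rot": [0.019, -0.0035, 0], "linear": [-0.004, -0.02, -0.003], "grip": 1},
    {"rot": [0.019, -0.0035, 0], "linear": [-0.004, -0.02, -0.003], "grip": 1},
    {"rot": [0.019, -0.0035, 0], "linear": [-0.004, -0.02, -0.003], "grip": 1}
  ]
}}

```text
time: 25.05
ee_pos: [0.4392, 0.2848, 0.1036]
eef_rot: [0.753, 0.626, 0.156, -0.129]
ft_force: [1.2, 0.6, 2.1]
width: 0.0333
```

```bash
python3 k.py k3
```

```text
[0.4392 0.2848 0.1036] [1.2186 0.6212 2.0982] tip [0.4471 0.3269 0.0045]
```

View pics/k3.png

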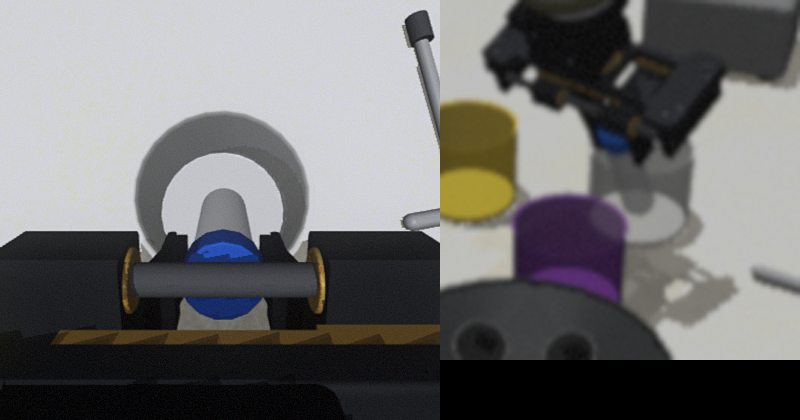

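The tube is inside the white beaker on its floor, leaning about 23.5° towards the near lip. Releasing gently.

Emit:
{"api": "apply_moves", "payload": {
  "commands": [
    {"rot": [0, 0, 0], "linear": [0, 0, 0], "grip": 0.2},
    {"rot": [0, 0, 0], "linear": [0, 0, 0], "grip": 0.15},
    {"rot": [0, 0, 0], "linear": [0, 0, 0], "grip": 0.1},
    {"rot": [0, 0, 0], "linear": [0, 0, 0], "grip": 0},
    {"rot": [0, 0, 0], "linear": [0, 0, 0], "grip": -0.15},
    {"rot": [0, 0, 0], "linear": [0, 0, 0], "grip": -0.3},
    {"rot": [0, 0, 0], "linear": [0, 0, 0], "grip": -0.3},
    {"rot": [0, 0, 0], "linear": [0, 0, 0], "grip": -0.3},
    {"rot": [0, 0, 0], "linear": [0, 0, 0], "grip": -0.3}
  ],
  "newtons": 5
}}

```text
time: 26.05
ee_pos: [0.4391, 0.2848, 0.1035]
eef_rot: [0.753, 0.626, 0.156, -0.13]
ft_force: [-0.7, -0.1, -0.2]
width: 0.0567
```

```bash
python3 k.py k4; python3 -c "
from h import *
print(r.read_state()['width'])"
```

```text
[0.4391 0.2848 0.1035] [-0.6736 -0.1158 -0.1852] tip [0.4469 0.327  0.0044]
0.05645400856775131
```

View pics/k4.png

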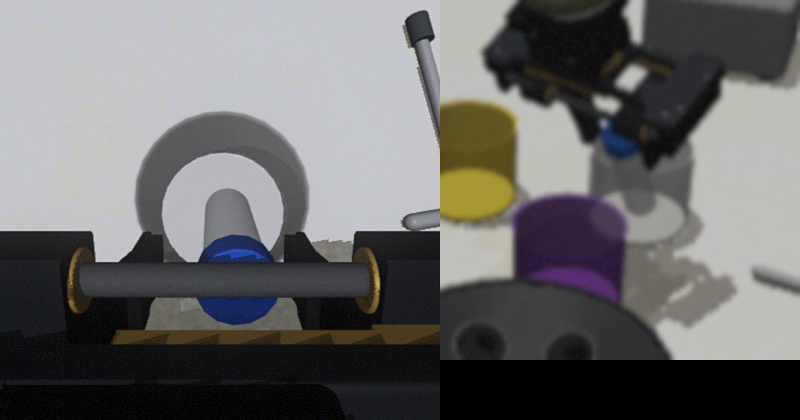

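The cap at (238,280) has rolled slightly towards the right finger. I'll open further before retreating.

Emit:
{"api": "apply_moves", "payload": {
  "commands": [
    {"rot": [0, 0, 0], "linear": [0, 0, 0], "grip": -0.45},
    {"rot": [0, 0, 0], "linear": [0, 0, 0], "grip": -0.6},
    {"rot": [0, 0, 0], "linear": [0, 0, 0], "grip": -0.75},
    {"rot": [0, 0, 0], "linear": [0, 0, 0], "grip": -0.9},
    {"rot": [0, 0, 0], "linear": [0, 0, 0], "grip": -0.95},
    {"rot": [0, 0, 0], "linear": [0, 0, 0], "grip": -0.95},
    {"rot": [0, 0, 0], "linear": [0, 0, 0], "grip": -0.95},
    {"rot": [0, 0, 0], "linear": [0, 0, 0], "grip": -0.95}
  ]
}}

```text
time: 26.95
ee_pos: [0.439, 0.2848, 0.1035]
eef_rot: [0.753, 0.626, 0.156, -0.13]
ft_force: [0.2, -0.1, 0.3]
width: 0.0848
```

```bash
python3 k.py k5
```

```text
[0.439  0.2848 0.1035] [ 0.1907 -0.0768  0.3346] tip [0.4469 0.327  0.0044]
```

View pics/k5.png

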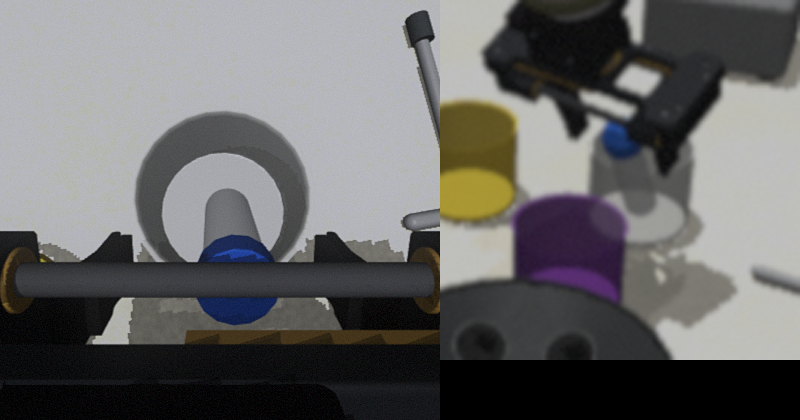

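It rests steady on the lip, free of the fingers. Retreating along the tube.

Emit:
{"api": "apply_moves", "payload": {
  "commands": [
    {"rot": [0, 0, 0], "linear": [-0.002, -0.01, 0.025], "grip": -0.95},
    {"rot": [0, 0, 0], "linear": [-0.005, -0.026, 0.061], "grip": -0.95},
    {"rot": [0, 0, 0], "linear": [-0.01, -0.052, 0.122], "grip": -0.95},
    {"rot": [0, 0, 0], "linear": [-0.017, -0.09, 0.214], "grip": -0.95},
    {"rot": [0, 0, 0], "linear": [-0.024, -0.13, 0.306], "grip": -0.95},
    {"rot": [0, 0, 0], "linear": [-0.024, -0.13, 0.42], "grip": -0.95},
    {"rot": [0, 0, 0], "linear": [-0.024, -0.13, 0.55], "grip": -0.95},
    {"rot": [0, 0, 0], "linear": [-0.024, -0.2, 0.65], "grip": -0.95},
    {"rot": [0, 0, 0], "linear": [-0.024, -0.2, 0.65], "grip": -0.95},
    {"rot": [0, 0, 0], "linear": [-0.024, -0.2, 0.65], "grip": -0.95}
  ]
}}

```text
time: 28.05
ee_pos: [0.4321, 0.2245, 0.2992]
eef_rot: [0.753, 0.626, 0.156, -0.129]
ft_force: [-0.4, -0.3, -0.7]
width: 0.0848
```

```bash
python3 - <<'E'
from h import *
w=r.camera('wrist');c=r.camera('scene')
o=np.zeros((420,800,3),np.uint8);o[:300,:400]=cv2.resize(np.array(w['frame']),(400,300));o[:400,400:]=cv2.resize(np.array(c['frame'])[100:340,200:440],(400,400),interpolation=2)
cv2.imwrite('pics/z.png',cv2.cvtColor(o,cv2.COLOR_RGB2BGR))
E
```

```text
(no output)
```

Out of picture views, so I'll check with numbers instead: cap position, beaker, rotor and bystanders against the start.

```bash
cat > z.py <<'E'
from h import *
np.set_printoptions(precision=4,suppress=True)
w=r.camera('wrist');t=r.camera('top');c=r.camera('scene')
for k in (w,t,c):
    print([(n,o['location'],round(o['p'],2)) for n in ('tube_cap','tube_tip') for o in r.spot_point(n,k)[:2]])
P={n:tri([(k,max(r.spot_point(n,k),key=lambda o:o['p'])['location']) for k in (w,c)]) for n in ('tube_cap','tube_tip') if all(r.spot_point(n,k) for k in (w,c))};print(P)
for n in ('beaker','cylinder','bottle','rotor_key'):
  print(n,[np.round(at_z(k,o['location'],0)[:2],3) for k in (t,c) for o in r.spot_point(n,k)[:3] if o['p']>.4])
for nm,k,b in (('t.png',t,[(180,260,90,180),(120,185,95,175),(195,250,415,485),(110,165,405,460),(190,250,180,238),(120,240,258,380)]),('s.png',c,[(225,300,225,345),(325,410,220,285)])):
    g0=cv2.imread('pics/'+nm,0);g1=cv2.cvtColor(np.array(k['frame']),cv2.COLOR_RGB2GRAY)
    for y0,y1,x0,x1 in b:
        m=cv2.matchTemplate(g1[y0-6:y1+6,x0-6:x1+6],g0[y0:y1,x0:x1],cv2.TM_CCOEFF_NORMED);_,v,_,l=cv2.minMaxLoc(m);print(nm,(x0,y0),l[0]-6,l[1]-6,round(v,3))
E
python3 z.py
```

```text
[('tube_tip', [279.2, 176.4], 0.68)]
[('tube_cap', [289.7, 169.3], 0.22)]
[('tube_cap', [321.4, 147.3], 0.51), ('tube_tip', [322.1, 170.8], 0.25)]
{'tube_tip': array([0.4405, 0.3262, 0.004 ])}
beaker [array([0.297, 0.274]), array([0.448, 0.318]), array([0.287, 0.273]), array([0.445, 0.174])]
cylinder [array([ 0.428, -0.319]), array([ 0.429, -0.317])]
bottle [array([ 0.611, -0.301]), array([ 0.619, -0.298])]
rotor_key [array([0.615, 0.285])]
t.png (90, 180) 3 6 0.46
t.png (95, 120) 1 0 0.239
t.png (415, 195) 0 0 0.998
t.png (405, 110) 0 0 0.998
t.png (180, 190) 6 -6 -0.027
t.png (258, 120) 0 0 0.962
s.png (225, 225) 0 0 0.996
s.png (220, 325) 0 0 1.0
```

Emit:
{"api": "apply_moves", "payload": {
  "commands": [
    {"rot": [0, 0, 0], "linear": [0, -0.1, 0.1], "grip": -0.95},
    {"rot": [0, 0, 0], "linear": [0, -0.25, 0.2], "grip": -0.95},
    {"rot": [0, 0, 0], "linear": [0, -0.4, 0.25], "grip": -0.95},
    {"rot": [0, 0, 0], "linear": [0, -0.55, 0.25], "grip": -0.95},
    {"rot": [0, 0, 0], "linear": [0, -0.7, 0.25], "grip": -0.95},
    {"rot": [0, 0, 0], "linear": [0, -0.85, 0.25], "grip": -0.95},
    {"rot": [0, 0, 0], "linear": [0, -0.85, 0.25], "grip": -0.95},
    {"rot": [0, 0, 0], "linear": [0, -0.85, 0.25], "grip": -0.95}
  ]
}}

```text
time: 30.05
ee_pos: [0.432, -0.0308, 0.3733]
eef_rot: [0.753, 0.625, 0.156, -0.13]
ft_force: [0.7, 0.3, -0.7]
width: 0.085
```

```bash
python3 z.py; python3 - <<'E'
from h import *
t=r.camera('top');g0=cv2.imread('pics/t.png').astype(int);g1=cv2.cvtColor(np.array(t['frame']),cv2.COLOR_RGB2BGR)
hsv=cv2.cvtColor(g1,cv2.COLOR_BGR2HSV);m=cv2.inRange(hsv,(105,130,40),(128,255,255))
n,l,st,ce=cv2.connectedComponentsWithStats(m)
for i in range(1,n):
    if st[i,4]>40: print('blue',ce[i],st[i,4],at_z(t,ce[i],.105))
E
```

```text
[('tube_cap', [249.3, 13.8], 0.6), ('tube_cap', [368.5, 215.7], 0.34), ('tube_tip', [253.0, 26.6], 0.5)]
[('tube_cap', [153.6, 219.3], 0.66), ('tube_tip', [146.9, 224.1], 0.79), ('tube_tip', [288.4, 168.0], 0.46)]
[('tube_cap', [320.1, 142.6], 0.49)]
{'tube_cap': array([0.4467, 0.2728, 0.1187])}
beaker [array([0.446, 0.326]), array([0.444, 0.176]), array([0.297, 0.277]), array([0.436, 0.331])]
cylinder [array([ 0.43, -0.32])]
bottle [array([ 0.615, -0.302])]
rotor_key [array([0.618, 0.3  ]), array([0.486, 0.121])]
t.png (90, 180) 0 0 0.824
t.png (95, 120) 0 0 0.994
t.png (415, 195) 3 -6 -0.285
t.png (405, 110) -6 -6 0.393
t.png (180, 190) 0 0 0.999
t.png (258, 120) 0 0 0.683
s.png (225, 225) 0 0 0.933
s.png (220, 325) 0 0 0.974
blue [146.01015228  38.56345178] 197 [0.84301565 0.30726911 0.105     ]
blue [101.90865385  46.71153846] 208 [0.82810045 0.40334224 0.105     ]
blue [148.82038835  58.63592233] 206 [0.79560239 0.29983199 0.105     ]
blue [126.26315789  62.77990431] 209 [0.78809172 0.34854447 0.105     ]
blue [82.11428571 71.01428571] 210 [0.77310125 0.44389148 0.105     ]
blue [153.19069767 219.05116279] 215 [0.44540754 0.28142737 0.105     ]
```

```bash
python3 -c "
from bench import r
print(r.close_job(), r.read_state()['time'])"
```

```text
the job is handed in; nothing more can be done
the job is handed in; nothing more can be done
```

The tube is out of the rotor and resting in the white beaker, cap up, and the job is handed in at about 30 s of the 64 s allowed.

**What I did:** I gripped the cap along its slant and worked the tube out by twisting ±36° at about 5 mm per radian. Measured between twists, the pull read at most about 10 N, and the lining let go between 50 and 61 mm of travel. I then carried the tube to the beaker, lowered it until the tip touched the floor (a brief 15 N, eased off), leaned it towards the lip and opened the jaws slowly.

**Last checks:**
- **Tube:** the last close-up before the retreat showed it steady and clear of the fingers, leaning on the beaker's lip. Later readings put the cap at about (0.446, 0.28) and 0.11–0.12 m high, and the tip on the beaker floor.
- **Rotor:** it shows no shift (0 px) in either camera. A 12 mm lift would show as about 5 px in the scene view; during the pull a rim match read at most 1 px.
- **Other things:** the beaker, purple beaker, rotor key, cylinder and bottle show 0 px shift from the start picture.

**Disagreements:** a few late detections and picture matches (cylinder, bottle, one key reading) were poor because the arm hid them. The previous look had the cylinder and bottle clearly unmoved. The picture limit was reached after release, so the final state was checked by numbers only.

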